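Set the glass shelf plates out for scrubbing

TASK

Get the bathroom's glass shelf plates ready to be scrubbed: slide every plate up out of the slotted stand and lay it flat on the floor of the wash tray, none on top of another and without dropping any, and take both brushes out of their holder and lay them down in the blue dish. When all of that is done, press the cleaner bottle's pump right down and let it come back up. Leave the duck, the lotion bottle and the plant where they are.

Things in the scene. Friction and masses are not known exactly. Their poses are not given: they have to be found in the camera images.
- stand: Fixed bamboo storage stand, 176 (x) x 80 (y) x 42 high. Origin: centre of its underside. Four upright slots side by side along its x axis at x = -60, -20, 20, 60 mm; each slot is 11 mm wide in x, 66 mm in y, its floor 12 mm above the counter and its mouth 42 mm above the counter (30 mm deep). Not every slot is filled.
- plate0: Sea-green glass plate, 8 (its x, the thickness) x 60 (its y, the width) x 90 mm (its z, the height), 110 g. Origin: its centre. It starts on edge in a slot of the stand, z axis up, faces towards the stand's +x and -x, with 60 mm of its height showing above the slot. May be absent (None).
- plate1: Sea-green glass plate, 8 (its x, the thickness) x 60 (its y, the width) x 90 mm (its z, the height), 110 g. Origin: its centre. It starts on edge in a slot of the stand, z axis up, faces towards the stand's +x and -x, with 60 mm of its height showing above the slot. May be absent (None).
- plate2: Sea-green glass plate, 8 (its x, the thickness) x 60 (its y, the width) x 90 mm (its z, the height), 110 g. Origin: its centre. It starts on edge in a slot of the stand, z axis up, faces towards the stand's +x and -x, with 60 mm of its height showing above the slot. May be absent (None).
- plate3: Sea-green glass plate, 8 (its x, the thickness) x 60 (its y, the width) x 90 mm (its z, the height), 110 g. Origin: its centre. It starts on edge in a slot of the stand, z axis up, faces towards the stand's +x and -x, with 60 mm of its height showing above the slot. May be absent (None).
- tray: Fixed dark grey wash tray, 252 (x) x 262 (y) mm outside. Origin: centre of its underside. Flat inner floor 240 x 250 mm, 6 mm above the counter; rim 6 mm thick, its top 14 mm above the counter.
- holder: Fixed white ceramic brush holder, 40 (x) x 100 (y) x 66 mm high, open at the top. Origin: centre of its underside. Three wells in a row along its y axis, each 30 (x) x about 27 mm (y), floor 5 mm above the counter; the brushes stand in the two outer wells at y = +31.5 and -31.5 mm, the middle one is empty.
- brush0: Small scrubbing brush with an orange handle, 150 mm long, 50 g. Origin: centre of the bristle end; z axis runs along the brush to the handle's end. Head 22 x 22 mm from z = 0 to 38 mm, square handle 14 x 14 mm from z = 36 to 150 mm. It starts upright in the holder, bristles down, the handle sticking out about 89 mm above the rim, perhaps leaning a little.
- brush1: Small scrubbing brush with a blue handle, 150 mm long, 50 g. Origin: centre of the bristle end; z axis runs along the brush to the handle's end. Head 22 x 22 mm from z = 0 to 38 mm, square handle 14 x 14 mm from z = 36 to 150 mm. It starts upright in the holder, bristles down, the handle sticking out about 89 mm above the rim, perhaps leaning a little.
- brush0_mid (a point): Middle of brush0's length, on its axis, 75 mm from the bristle end (axes as the brush).
- brush1_mid (a point): Middle of brush1's length, on its axis, 75 mm from the bristle end (axes as the brush).
- dish: Loose blue ceramic dish, 200 (x) x 130 (y) x 18 mm high, 500 g, open at the top. Origin: centre of its underside. Walls 5 mm, inner floor 190 x 120 mm, 5 mm above the counter.
- cleaner: Fixed brown cleaner bottle, 62 mm across. Origin: centre of its underside. It carries the black sprung pump cap, 36 mm across, whose top is 168 mm above the counter.
- pump (a joint): How far the pump cap is pressed down, m: 0 up, 0.010 right down. A spring (2 to 9 N) pushes it back up.
- pump_top (a point): Centre of the top face of the pump cap, moves with it.
- duck: Yellow toy duck, loose, 52 mm across, 77 mm high, a bystander. Origin: centre of its underside.
- lotion: White lotion bottle, loose, 54 mm across, 130 mm high, a bystander. Origin: centre of its underside.
- plant: Small succulent in a white pot, loose, pot 80 mm across and 65 mm high, leaves to 120 mm, a bystander. Origin: centre of its underside.
Not all that is in view belongs to the job. Several things have the shape of the brush1; the one meant has the colours described above.

How it is judged:
By the outcome, as a careful person would: the job done as asked, in the order asked, and still so for the second after the job is handed in, with the robot touching nothing.
Of plate0, plate1, plate2, plate3 only 3 to 4 are there at a start; the rules pass over those that are not, and their reading is None.
At some moment in a run one of dish, brush0, brush1 may be knocked a few centimetres aside while the robot is not near it.
It also fails if it takes over 210 s, if anything falls off the work surface, if the arm or the gripper's body presses on something with over 40 N, if the wrist force passes 120 N, or if a joint passes its speed limit or range.

ROBOT

A 6-joint arm with a two-finger parallel gripper is mounted at the origin on the work surface. World frame = base frame: x ahead of the robot, y to its left, z up, the work surface at z = 0. Lengths are in m, angles in rad, forces in N, time in s.
With the tool pointing down it reaches from about 0.4 to 0.825 m from the base axis. Payload 7 kg.
Tool frame: the origin (TCP) lies at the very end of the fingers, on their centre line; the grasp point (between the pads) lies 19 mm behind it (arm.grasp_offset is the distance from the TCP to the grasp point, in m); z points along the fingers, y is the line along which they close (so a half turn about z gives the same grasp; the last joint's range is limited). The gripper opens to 88 mm and grips with 3 to 60 N. Pads are 19 mm wide; open, the fingers measure 130 mm over their backs; the gripper's body (78 mm by 193 mm) begins 47 mm behind the grasp point.
Start: joints at [1.502, 0.359, 0.012, 0, -1.224, -0.288], TCP at [0.236, 0.632, 0.227] pointing down, gripper open.
Joint ranges: [-3.07, 3.07], [-1.43, 2.12], [-1.02, 1.25], [-3.03, 1.67], [-3.05, -0], [-3.03, 3.03]. Speed limits (rad/s): [2.39, 2.39, 3.01, 3.14, 3.14, 3.14].

INTERFACE

Orientations are given as [roll, pitch, yaw] about the fixed x, y, z axes, in that order (R = Rz(yaw) Ry(pitch) Rx(roll)).
In Python, from station import get_state, cams, arm, nets gives the robot as it stands.
- The arm moves only by the shell command python3 -m creep 'ROWS' [FORCE]. ROWS is a JSON object of lists of equal length, an entry for each row: "translation": the shift along the world's x, y, z in mm, a list of three; "spin": the turn about the world's z in rad; "gripper": the opening, from 0 (shut) to 1 (fully open). In form: {"translation": [[dx, dy, dz], ...], "spin": [spin, ...], "gripper": [gripper, ...]}. A call has 1 to 8 rows; each row shifts and turns the commanded pose from where the row before left it; what a row does not reach is not made up. A row lasts 1/10 s, in which the tool goes at most 50 mm and 8.59 degrees, less where a joint would pass 70% of its speed; a pose out of reach is approached as far as the arm can. A call is refused whole if a number of a shift passes 50 or a number of a turn 0.15, either way. A call with a gripper value outside its range is refused whole. The fingers move at their own pace and stop on an object; FORCE is the grip in N (left out, the last holds). Time passes only in rows, so rows that do not move let the fingers close. It gives the time, the measured TCP pose, the force, the opening and the grip force at its end, in the units of the state.
- get_state(): the state, without advancing time (a new reading comes with each control period).
- cams.grab_frame(name): name is "scene" or "top" or "wrist"; returns a dict with "img" (420x560x3 uint8, red, green, blue), "mtx" (3x3 intrinsics, pixels), "D" ([k1, k2, p1, p2, k3] as OpenCV has them; the pictures are not rectified), "R" (3x3) and "t" (3): a world point X has camera coordinates R X + t. Camera axes: x right, y down, z forward; pixel columns grow to the right and rows downward; lengths in m; the calibration is good to about 2 mm. A picture is of the moment at which its call begins. There is no depth.
- arm.job_done(): hands the job in; it is judged then, once.
Trained networks look in the newest picture that a camera, given by its name, has taken for a name from the list of things; names that differ only in an ending like _2 or _b are one class to them, and where a whole thing is asked for, a point or a joint stands for the part that bears it (a point fixed in the world has none). Each returns a list of dicts, best first, with "confidence" (0 to 1); they miss things now and then, are a little off and sometimes report something else, mostly with a low value. They report only what shows in the picture. A call takes as long as a camera call. They do not tell look-alikes from the thing itself.
- nets.search_frame(camera, label): "centre" ([x, y, z] in m, in world coordinates, good to about 4 mm: the middle of the surface that is visible of it).
- nets.pinpoint(camera, label): "centre" ([x, y, z] in m, in world coordinates, good to about 4 mm: a listed point, or the origin of a listed thing).
The state is a dict: "t": time; "q": joint angles; "qd": joint speeds; "joint_efforts": joint torques, N m; "eef_pos": TCP position; "ee_rot": TCP orientation; "force": force on the tool from outside, world axes, zero at the start; "moment": the same for the moment, N m; "width": finger opening in m; "gripper_force": force on a finger pad.
Only numpy, scipy, OpenCV 4.12 (cv2) and the standard library are available. Lean on these libraries where they do the work, as an engineer would, in place of code of your own. Each camera call takes 0.05 s, during which the arm holds its last target. There are 200 camera calls.

## Working session

There is one attempt and no reset: what is moved stays moved. The work goes in short steps, Python scripts to look and compute and a shell command to move; the robot and the scene stay as the last step left them, time stands still between calls to the robot, and variables do not carry over. Pictures are saved under pics/ and viewed, at most 18 in all, crops included, and the job is handed in when it is done.

```bash
mkdir -p pics; ls
cat > h.py <<'E'
import numpy as np, cv2
from station import get_state, cams, arm, nets
def grab(n, f=None):
    d=cams.grab_frame(n)
    if f: cv2.imwrite('pics/'+f, cv2.cvtColor(d['img'],cv2.COLOR_RGB2BGR))
    return d
def ray(d,px,z):
    p=cv2.undistortPoints(np.array([[px]],float),np.array(d['mtx']),np.array(d['D']))[0,0]
    R=np.array(d['R']);t=np.array(d['t']); c=-R.T@t; v=R.T@np.array([p[0],p[1],1.])
    return c+v*(z-c[2])/v[2]
def proj(d,X):
    r,_=cv2.Rodrigues(np.array(d['R']))
    return cv2.projectPoints(np.array([X],float),r,np.array(d['t'],float),np.array(d['mtx']),np.array(d['D']))[0][0,0]
E
python3 - <<'E'
from h import *
np.set_printoptions(precision=3,suppress=True)
print(get_state())
for c in ['top','scene']:
    d=grab(c,c+'0.png'); print(c, -np.array(d['R']).T@d['t'])
    for l in ['stand','plate0','tray','holder','brush0','brush1','dish','pump_top','duck','lotion','plant']:
        print(l,[(np.round(r['centre'],3).tolist(),round(r['confidence'],2),proj(d,r['centre']).round().tolist()) for r in nets.pinpoint(c,l)][:5])
E
```

```text
pics
{'t': 0.0, 'q': array([ 1.502,  0.359,  0.011, -0.   , -1.224, -0.288]), 'qd': array([ 0.002,  0.002,  0.001, -0.001, -0.001,  0.001]), 'joint_efforts': array([  0.   , -58.271,  29.305,   6.998,   0.007,  -0.   ]), 'eef_pos': array([0.236, 0.632, 0.226]), 'ee_rot': array([ 3.14 , -0.   , -0.357]), 'force': array([-0.479,  0.721,  0.258]), 'moment': array([ 0.018, -0.007,  0.013]), 'gripper_force': 0.0, 'width': 0.08787112564431238}
top [ 0.479 -0.08   1.278]
stand [([0.544, -0.036, 0.001], 0.74, [281.0, 231.0])]
plate0 [([0.633, -0.323, 0.08], 0.61, [387.0, 196.0]), ([0.56, -0.035, 0.057], 0.46, [280.0, 225.0]), ([0.605, -0.036, 0.06], 0.46, [280.0, 208.0]), ([0.479, -0.042, 0.059], 0.42, [282.0, 254.0])]
tray [([0.52, 0.272, 0.002], 0.85, [173.0, 240.0]), ([0.605, -0.037, 0.061], 0.31, [280.0, 208.0])]
holder [([0.637, -0.29, 0.001], 0.65, [370.0, 199.0])]
brush0 [([0.64, -0.26, 0.003], 0.55, [359.0, 197.0]), ([0.609, -0.173, 0.002], 0.5, [329.0, 208.0]), ([0.634, -0.326, 0.003], 0.41, [382.0, 199.0])]
brush1 [([0.64, -0.26, 0.003], 0.55, [359.0, 197.0]), ([0.609, -0.173, 0.00
[... 519 characters left out ...]
[296.0, 231.0]), ([0.484, -0.041, 0.058], 0.69, [275.0, 202.0])]
tray [([0.522, 0.277, 0.001], 0.97, [385.0, 192.0])]
holder [([0.638, -0.294, 0.001], 0.58, [200.0, 298.0])]
brush0 [([0.609, -0.171, 0.0], 0.84, [248.0, 269.0]), ([0.562, -0.037, 0.055], 0.39, [290.0, 221.0])]
brush1 [([0.609, -0.171, 0.0], 0.84, [248.0, 269.0]), ([0.562, -0.037, 0.055], 0.39, [290.0, 221.0])]
dish [([0.442, -0.307, -0.002], 0.64, [170.0, 243.0])]
pump_top [([0.691, -0.004, 0.163], 0.59, [334.0, 214.0])]
duck [([0.629, -0.446, 0.002], 0.79, [130.0, 320.0])]
lotion [([0.771, 0.293, 0.0], 0.92, [453.0, 247.0]), ([0.629, -0.447, 0.004], 0.29, [129.0, 319.0])]
plant [([0.772, -0.167, -0.003], 0.9, [281.0, 323.0])]
```

View pics/top0.png

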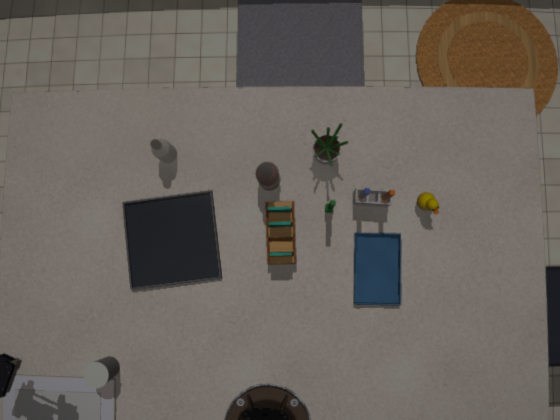

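View pics/scene0.png

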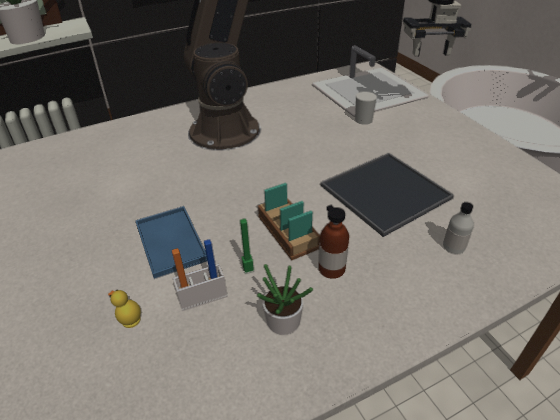

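Look-alikes for the brushes: the green brush standing alone at top (329,208) is a decoy. The blue handle at (366,191) is brush1 and the orange handle at (390,194) is brush0. The stand holds three green plates, at (280,209), (280,224) and (281,254). The tray is at (172,240) and the dish at (377,269).

```bash
cat >> h.py <<'E'
def blobs(d,lo,hi,z,roi=None,amin=15):
    hsv=cv2.cvtColor(d['img'],cv2.COLOR_RGB2HSV); m=cv2.inRange(hsv,np.array(lo),np.array(hi))
    if roi: k=np.zeros_like(m); x0,y0,x1,y1=roi; k[y0:y1,x0:x1]=1; m=m*k
    out=[]
    for c in cv2.findContours(m,cv2.RETR_EXTERNAL,cv2.CHAIN_APPROX_NONE)[0]:
        if len(c)<5 or cv2.contourArea(c)<amin: continue
        w=np.array([ray(d,p,z)[:2] for p in c[:,0].astype(float)],np.float32)*1000
        r=cv2.minAreaRect(w); out.append((c[:,0].mean(0).round(),np.round(r[0],1),np.round(r[1],1),round(r[2],1)))
    return out
E
python3 - <<'E'
from h import *
d=grab('top')
im=cv2.cvtColor(d['img'],cv2.COLOR_RGB2BGR)
a=cv2.resize(im[130:310,255:445],None,fx=3,fy=3,interpolation=cv2.INTER_CUBIC)
cv2.imwrite('pics/crop1.png',a)
print('green',*blobs(d,[75,90,40],[95,255,255],.102,(255,190,310,275)),sep='\n')
print('dish',*blobs(d,[98,90,30],[112,255,255],.018,(340,220,420,320),200),sep='\n')
print('tray',*blobs(d,[0,0,0],[180,120,75],.010,(110,180,235,300),2000),sep='\n')
print('stand',*blobs(d,[5,80,30],[22,255,255],.042,(255,190,310,275),200),sep='\n')
print('blue',*blobs(d,[105,90,40],[125,255,255],.15,(350,175,410,210),4),sep='\n')
print('orange',*blobs(d,[3,150,60],[16,255,255],.15,(350,175,410,210),4),sep='\n')
for c in ['top','scene']:
    if c=='scene': grab(c)
    for l in ['plate0','brush0_mid','brush1_mid','pump_top','cleaner','holder']:
        print(c,l,[(np.round(r['centre'],3).tolist(),round(r['confidence'],2)) for r in nets.pinpoint(c,l)][:5])
E
```

```text
green
(array([280., 254.]), array([481. , -37.4]), array([57.3,  7.8]), 90.0)
(array([280., 224.]), array([559.2, -36. ]), array([55. ,  7.9]), 89.9)
(array([279., 208.]), array([598.7, -34.7]), array([57.9,  7.9]), 89.9)
dish
(array([377., 269.]), array([ 439.3, -304.7]), array([127.9, 197. ]), 88.8)
tray
(array([172., 241.]), array([517.1, 274.9]), array([258.3, 263.9]), 7.3)
stand
(array([280., 232.]), array([540.1, -36.1]), array([172. ,  78.8]), 1.7)
blue
(array([367., 190.]), array([ 639. , -259.2]), array([10.3,  7.7]), 89.9)
orange
(array([391., 192.]), array([ 633.8, -321.3]), array([12.7, 12.9]), 88.6)
top plate0 [([0.602, -0.036, 0.06], 0.72), ([0.482, -0.042, 0.061], 0.61), ([0.768, 0.288, -0.003], 0.6), ([0.56, -0.035, 0.057], 0.45)]
top brush0_mid [([0.632, -0.324, 0.082], 0.58)]
top brush1_mid [([0.61, -0.176, 0.074], 0.68), ([0.64, -0.262, 0.081], 0.47)]
top pump_top [([0.693, -0.004, 0.17], 0.75)]
top cleaner [([0.695, -0.004, 0.002], 0.64)]
top holder [([0.638, -0.29, 0.002], 0.89), ([0.695, -0.004, 0.17], 0.49), ([0.766, 0.292, 0.0], 0.27)]
scene plate0 [([0.486, -0.041, 0.056], 0.84), ([0.559, -0.04, 0.056], 0.74), ([0.599, -0.039, 0.054], 0.55)]
scene brush0_mid [([0.772, 0.296, -0.002], 0.62), ([0.638, -0.323, 0.079], 0.57), ([0.641, -0.257, 0.081], 0.16)]
scene brush1_mid [([0.604, -0.175, 0.078], 0.79), ([0.637, -0.294, 0.002], 0.67), ([0.641, -0.26, 0.08], 0.58), ([0.772, -0.164, 0.001], 0.33)]
scene pump_top [([0.693, -0.003, -0.002], 0.62), ([0.693, -0.002, 0.165], 0.55)]
scene cleaner [([0.693, 0.001, 0.002], 0.98)]
scene holder [([0.634, -0.295, -0.001], 0.95), ([0.523, 0.274, -0.0], 0.61)]
```

View pics/crop1.png

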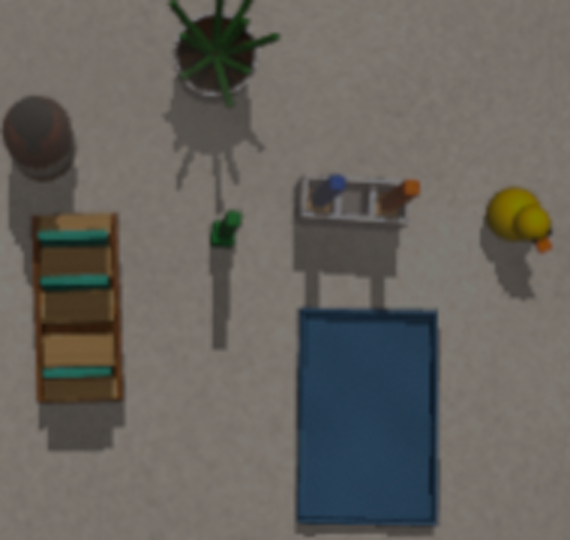

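Crop check: the blue handle (crop 335,183) and orange handle (410,188) stand in the white holder. The green one (232,220) stands free and is the decoy. I'll start with the far plate, next to the cleaner.

```bash
python3 -m creep '{"translation":[[23,-42,0],[23,-42,0],[23,-42,0],[23,-42,0],[23,-42,0],[23,-42,0],[23,-42,0],[23,-42,0]],"spin":[0.025,0.025,0.025,0.025,0.025,0.025,0.025,0.025],"gripper":[1,1,1,1,1,1,1,1]}' 10; python3 -m creep '{"translation":[[23,-42,0],[23,-42,0],[23,-42,0],[23,-42,0],[23,-42,0],[23,-42,0],[23,-42,0],[19,-39,0]],"spin":[0.025,0.025,0.025,0.025,0.025,0.025,0.025,0.007],"gripper":[1,1,1,1,1,1,1,1]}'; python3 -m creep '{"translation":[[0,0,0],[0,0,0]],"spin":[0,0],"gripper":[1,1]}'
python3 - <<'E'
from h import *
s=get_state(); print(s['eef_pos'],s['ee_rot'])
d=grab('wrist','w1.png'); print(-np.array(d['R']).T@d['t'])
for l in ['plate0','stand']: print([(np.round(r['centre'],3).tolist(),round(r['confidence'],2)) for r in nets.pinpoint('wrist',l)][:5])
print('green',*blobs(d,[75,90,40],[95,255,255],.102),sep='\n')
E
```

```text
t: 2.7
eef_pos: [0.4203, 0.2948, 0.227]
ee_rot: [-3.141, -0.0, -0.155]
force: [1.3, 1.2, 0.2]
width: 0.0877
gripper_force: 0.0
t: 3.5
eef_pos: [0.6007, -0.0386, 0.2267]
ee_rot: [3.142, -0.0, 0.026]
force: [0.8, 0.2, -0.1]
width: 0.0874
gripper_force: 0.0
t: 3.7
eef_pos: [0.5998, -0.0377, 0.226]
ee_rot: [3.142, 0.001, 0.023]
force: [-0.8, 0.0, -0.1]
width: 0.0876
gripper_force: 0.0
[ 0.59977453 -0.03773197  0.22604728] [3.14154998e+00 8.47916663e-04 2.25180285e-02]
[ 0.66873928 -0.03609485  0.3842768 ]
[([0.563, -0.039, 0.058], 0.85), ([0.599, -0.031, 0.059], 0.7), ([0.48, -0.037, 0.055], 0.6)]
[([0.481, -0.039, 0.055], 0.32)]
green
(array([277., 306.]), array([493.9, -39.1]), array([28.5, 58.5]), 1.2)
(array([276., 227.]), array([572.1, -36.5]), array([25.8, 58.2]), 1.2)
(array([276., 186.]), array([608.2, -35.3]), array([18.9, 58.8]), 2.1)
```

View pics/w1.png

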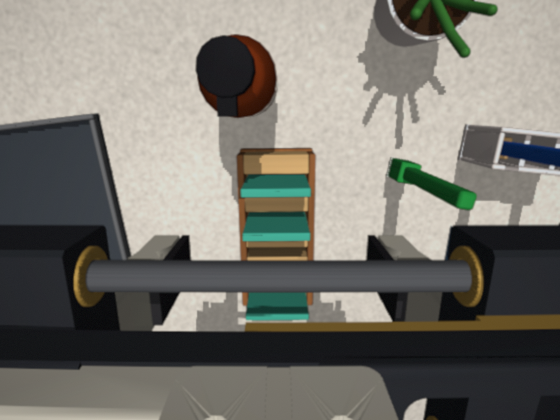

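The wrist view shows plates at (276,186), (276,227) and (277,306), with the fingers well clear either side. I'll descend so the tips overlap the plate by 12 mm.

```bash
python3 -m creep '{"translation":[[0,2,-40],[0,0,-40],[0,0,-36],[0,0,-20],[0,0,0],[0,0,0],[0,0,0],[0,0,0]],"spin":[0,0,0,0,0,0,0,0],"gripper":[1,1,1,1,1,0,0,0]}' 10; python3 -m creep '{"translation":[[0,0,0],[0,0,0],[0,0,0],[0,0,0],[0,0,10],[0,0,10]],"spin":[0,0,0,0,0,0],"gripper":[0,0,0,0,0,0]}'
```

```text
t: 4.65
eef_pos: [0.6008, -0.0341, 0.0923]
ee_rot: [-3.141, -0.003, 0.026]
force: [0.4, -0.1, -0.6]
width: 0.0688
gripper_force: 0.0
t: 5.25
eef_pos: [0.5993, -0.0347, 0.1108]
ee_rot: [3.141, 0.001, 0.025]
force: [0.6, -0.6, -0.8]
width: 0.06
gripper_force: 10.0
```

```bash
python3 -m creep '{"translation":[[0,0,25],[0,0,35],[0,0,35],[0,0,20]],"spin":[0,0,0,0],"gripper":[0,0,0,0]}' 10; python3 -m creep '{"translation":[[-10,45,0],[-10,46,0],[-10,46,0],[-10,46,0],[-10,46,0],[-11,46,0],[-11,46,0],[-10,43,0]],"spin":[0.013,0.013,0.013,0.013,0.013,0.013,0.013,0.014],"gripper":[0,0,0,0,0,0,0,0]}'; python3 -m creep '{"translation":[[0,0,-30],[0,0,-45],[0,0,-40],[0,0,-15],[0,0,-4],[0,0,0],[0,0,0]],"spin":[0,0,0,0,0,0,0],"gripper":[0,0,0,0,0,0,0]}'
python3 - <<'E'
from h import *
d=grab('scene')
im=cv2.cvtColor(d['img'],cv2.COLOR_RGB2BGR)
cv2.imwrite('pics/s2.png',cv2.resize(im[70:260,280:500],None,fx=3,fy=3,interpolation=cv2.INTER_CUBIC))
E
```

```text
t: 5.65
eef_pos: [0.6006, -0.0346, 0.2295]
ee_rot: [-3.141, -0.004, 0.025]
force: [0.5, 0.5, -1.7]
width: 0.0599
gripper_force: 10.0
t: 6.45
eef_pos: [0.5168, 0.3313, 0.2264]
ee_rot: [-3.141, -0.0, 0.131]
force: [1.1, 0.1, -1.7]
width: 0.0599
gripper_force: 10.0
t: 7.15
eef_pos: [0.5186, 0.3301, 0.0932]
ee_rot: [-3.14, -0.002, 0.13]
force: [0.2, -0.1, -1.0]
width: 0.0596
gripper_force: 10.0
```

View pics/s2.png

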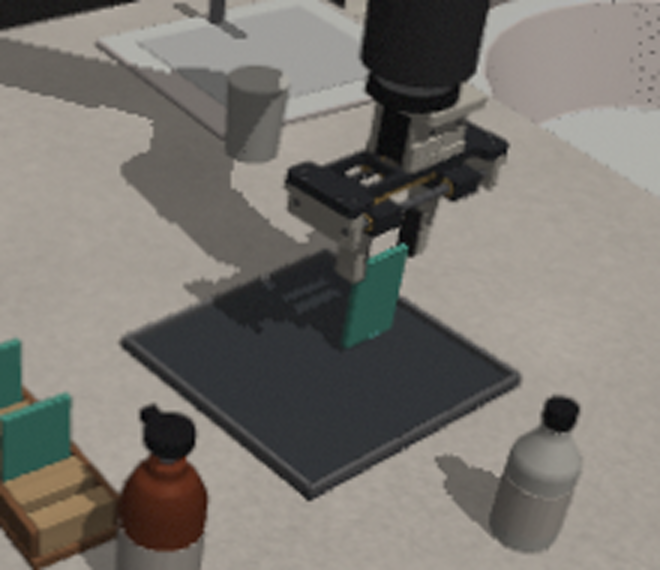

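The plate hangs upright at crop (375,300), just over the tray floor. I'll touch it down and begin the tilt.

```bash
python3 -m creep '{"translation":[[0,0,-5],[0,0,-3],[0,0,0],[7,1,0],[7,1,-1],[7,1,-1],[7,1,-2]],"spin":[0,0,0,0,0,0,0],"gripper":[0,0,0,0,0,0,0]}' 6;python3 -m creep '{"translation":[[7,1,-3],[7,1,-3],[0,0,0]],"spin":[0,0,0],"gripper":[0,0,0]}'
python3 - <<'E'
from h import *
d=grab('scene')
im=cv2.cvtColor(d['img'],cv2.COLOR_RGB2BGR)
cv2.imwrite('pics/s3.png',cv2.resize(im[120:240,320:460],None,fx=3,fy=3,interpolation=cv2.INTER_CUBIC))
E
```

```text
t: 7.9
eef_pos: [0.5469, 0.3337, 0.0796]
ee_rot: [-3.141, -0.001, 0.13]
force: [1.6, -1.4, 3.8]
width: 0.06
gripper_force: 6.0
t: 8.2
eef_pos: [0.5609, 0.3356, 0.0729]
ee_rot: [3.141, -0.0, 0.13]
force: [2.5, -1.0, 2.9]
width: 0.0597
gripper_force: 6.0
```

View pics/s3.png

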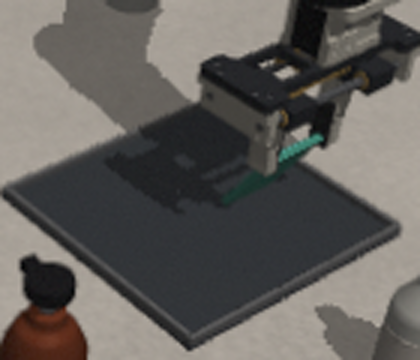

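The plate is pivoting in the grip with its lower edge still in place. I'll continue the arc down.

```bash
python3 -m creep '{"translation":[[12,2,-8],[11,1,-10],[9,1,-11],[7,1,-13],[2,0,-7],[2,0,-7],[1,0,-4],[0,0,-3]],"spin":[0,0,0,0,0,0,0,0],"gripper":[0,0,0,0,0,0,0,0]}' 4;python3 -m creep '{"translation":[[0,0,0],[0,0,0]],"spin":[0,0],"gripper":[0,0]}'
```

```text
t: 9.05
eef_pos: [0.6036, 0.3403, 0.0102]
ee_rot: [3.141, 0.0, 0.13]
force: [0.4, -0.5, 0.3]
width: 0.0602
gripper_force: 4.0
t: 9.25
eef_pos: [0.6038, 0.3406, 0.0109]
ee_rot: [-3.141, -0.0, 0.13]
force: [-0.7, -0.2, 0.3]
width: 0.0602
gripper_force: 4.0
```

```bash
python3 -m creep '{"translation":[[0,0,-2],[0,0,-1],[0,0,0],[0,0,0],[0,0,0],[0,0,20],[0,0,45],[0,0,45]],"spin":[0,0,0,0,0,0,0,0],"gripper":[0,0,0.85,0.85,0.85,0.85,1,1]}' 4
python3 -m creep '{"translation":[[-10,-46,30],[-10,-46,30],[-10,-46,30],[-10,-46,20],[-10,-46,0],[0,-46,0],[0,-46,0],[0,-46,0]],"spin":[-0.013,-0.013,-0.013,-0.013,-0.013,-0.013,-0.013,-0.014],"gripper":[1,1,1,1,1,1,1,1]}'
python3 - <<'E'
from h import *
d=grab('top')
print('green',*blobs(d,[75,90,30],[95,255,255],.014,(110,180,240,300)),sep='\n')
im=cv2.cvtColor(d['img'],cv2.COLOR_RGB2BGR)
cv2.imwrite('pics/t4.png',cv2.resize(im[170:310,110:310],None,fx=3,fy=3,interpolation=cv2.INTER_CUBIC))
E
```

```text
t: 10.05
eef_pos: [0.6032, 0.3398, 0.1179]
ee_rot: [3.14, 0.002, 0.13]
force: [0.9, 0.9, 0.5]
width: 0.0843
gripper_force: 0.0
t: 10.85
eef_pos: [0.5567, -0.0138, 0.2183]
ee_rot: [-3.141, -0.001, 0.025]
force: [1.8, 0.1, 0.3]
width: 0.0878
gripper_force: 0.0
green
```

View pics/t4.png

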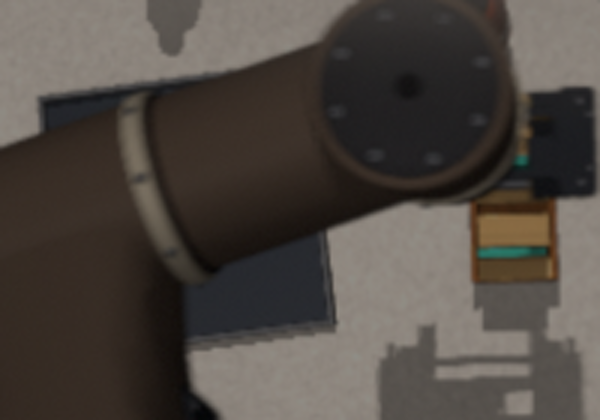

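The arm hides the tray from the top camera, so I'll check with the scene camera and move on to plate 2.

```bash
python3 -m creep '{"translation":[[5,-22,0],[0,0,0],[0,0,0]],"spin":[0,0,0],"gripper":[1,1,1]}'
python3 - <<'E'
from h import *
d=grab('scene')
print('green',*blobs(d,[70,90,20],[95,255,255],.014,(330,140,470,240)),sep='\n')
print([(np.round(r['centre'],3).tolist(),round(r['confidence'],2)) for r in nets.pinpoint('scene','plate0')])
d=grab('wrist'); print(*[(np.round(r['centre'],3).tolist(),round(r['confidence'],2)) for r in nets.pinpoint('wrist','plate0')])
print('green',*blobs(d,[75,90,40],[95,255,255],.102),sep='\n')
E
```

```text
t: 11.2
eef_pos: [0.562, -0.0344, 0.2177]
ee_rot: [-3.141, -0.0, 0.024]
force: [-0.1, 0.8, 0.5]
width: 0.0876
gripper_force: 0.0
green
(array([415., 192.]), array([569.7, 337.7]), array([96.1, 66.7]), 6.8)
[([0.487, -0.044, 0.058], 0.97), ([0.562, -0.039, 0.061], 0.77), ([0.566, 0.334, 0.008], 0.69), ([0.694, -0.002, 0.003], 0.33)]
([0.559, -0.037, 0.055], 0.96) ([0.482, -0.037, 0.054], 0.76)
green
(array([282., 257.]), array([509.7, -38.3]), array([ 6.6, 48.7]), 1.4)
(array([282., 191.]), array([568.7, -36.6]), array([19.3, 58.1]), 2.3)
```

Plate 1 lies flat at (0.567, 0.336), at the tray's yaw. Next is plate 2.

```bash
python3 -m creep '{"translation":[[-2,-2,-40],[0,0,-40],[0,0,-33],[0,0,-15],[0,0,0],[0,0,0],[0,0,0],[0,0,0]],"spin":[0,0,0,0,0,0,0,0],"gripper":[1,1,1,1,1,0,0,0]}' 10; python3 -m creep '{"translation":[[0,0,0],[0,0,0],[0,0,0],[0,0,0],[0,0,10],[0,0,30],[0,0,40],[0,0,30]],"spin":[0,0,0,0,0,0,0,0],"gripper":[0,0,0,0,0,0,0,0]}'; python3 -m creep '{"translation":[[0,0,26],[-5,43,0],[-5,43,0],[-5,43,0],[-5,43,0],[-5,43,0],[-5,42,0],[0,0,0]],"spin":[0,0.017,0.017,0.017,0.018,0.018,0.018,0],"gripper":[0,0,0,0,0,0,0,0]}'
```

```text
t: 12.2
eef_pos: [0.561, -0.0358, 0.0911]
ee_rot: [-3.141, -0.002, 0.026]
force: [-0.2, 0.3, -0.5]
width: 0.0689
gripper_force: 0.0
t: 13.0
eef_pos: [0.5601, -0.0363, 0.2021]
ee_rot: [3.141, -0.001, 0.025]
force: [1.2, 0.1, -0.7]
width: 0.0597
gripper_force: 10.0
t: 13.8
eef_pos: [0.5294, 0.2249, 0.2257]
ee_rot: [-3.141, 0.0, 0.135]
force: [-0.6, -0.3, -0.1]
width: 0.0601
gripper_force: 10.0
```

```bash
python3 -m creep '{"translation":[[1,-4,-40],[0,0,-45],[0,0,-35],[0,0,-12],[0,0,-6],[0,0,-4],[0,0,0],[7,1,0]],"spin":[0,0,0,0,0,0,0,0],"gripper":[0,0,0,0,0,0,0,0]}' 6; python3 -m creep '{"translation":[[7,1,-1],[7,1,-1],[7,1,-2],[7,1,-3],[7,1,-3],[12,2,-8],[11,1,-10],[9,1,-11]],"spin":[0,0,0,0,0,0,0,0],"gripper":[0,0,0,0,0,0,0,0]}';python3 -m creep '{"translation":[[7,1,-13],[2,0,-7],[2,0,-7],[1,0,-5],[0,0,-4],[0,0,0]],"spin":[0,0,0,0,0,0],"gripper":[0,0,0,0,0,0]}' 4
```

```text
t: 14.6
eef_pos: [0.5385, 0.2183, 0.0853]
ee_rot: [-3.14, -0.002, 0.13]
force: [0.3, -0.5, -1.4]
width: 0.0597
gripper_force: 6.0
t: 15.4
eef_pos: [0.6071, 0.2275, 0.045]
ee_rot: [-3.141, -0.002, 0.13]
force: [0.2, -0.1, 1.0]
width: 0.0598
gripper_force: 6.0
t: 16.0
eef_pos: [0.6166, 0.2277, 0.0082]
ee_rot: [3.141, 0.001, 0.13]
force: [-0.8, -0.3, -0.7]
width: 0.0599
gripper_force: 4.0
```

```bash
python3 -m creep '{"translation":[[0,0,0],[0,0,0],[0,0,0],[0,0,0],[0,0,20],[0,0,45],[0,0,45],[-12,-24,45]],"spin":[0,0,0,0,0,0,0,0],"gripper":[0.8,0.8,0.8,0.8,0.85,1,1,1]}' 4
python3 -m creep '{"translation":[[-20,-40,40],[-20,-40,20],[-20,-40,0],[-20,-40,0],[-20,-40,0],[-20,-40,0],[0,0,0],[0,0,0]],"spin":[-0.017,-0.017,-0.017,-0.018,-0.018,-0.018,0,0],"gripper":[1,1,1,1,1,1,1,1]}'
python3 - <<'E'
from h import *
d=grab('scene')
print('green',*blobs(d,[70,90,20],[95,255,255],.014,(330,140,470,240)),sep='\n')
print([(np.round(r['centre'],3).tolist(),round(r['confidence'],2)) for r in nets.pinpoint('scene','plate0')])
d=grab('wrist'); print(*[(np.round(r['centre'],3).tolist(),round(r['confidence'],2)) for r in nets.pinpoint('wrist','plate0')])
print('green',*blobs(d,[75,90,40],[95,255,255],.102),sep='\n')
E
```

```text
t: 16.8
eef_pos: [0.6066, 0.2064, 0.1634]
ee_rot: [-3.142, -0.001, 0.132]
force: [1.8, -0.6, 0.3]
width: 0.087
gripper_force: 0.0
t: 17.6
eef_pos: [0.4888, -0.0291, 0.2157]
ee_rot: [-3.141, -0.002, 0.024]
force: [0.2, 1.0, 0.4]
width: 0.0875
gripper_force: 0.0
green
(array([385., 207.]), array([586.3, 225. ]), array([93.8, 66.7]), 8.0)
(array([415., 192.]), array([569.7, 337.5]), array([96.3, 66.7]), 6.5)
[([0.587, 0.219, 0.008], 0.75), ([0.772, 0.295, -0.002], 0.75), ([0.566, 0.332, 0.007], 0.73), ([0.546, -0.041, 0.001], 0.66), ([0.483, -0.04, 0.057], 0.57)]
([0.583, 0.221, 0.008], 0.74) ([0.48, -0.041, 0.056], 0.64)
green
(array([290., 200.]), array([489.4, -39.1]), array([20.3, 58.8]), 1.4)
(array([35., 79.]), array([578.7, 160.8]), array([68.9, 48.3]), 7.5)
```

```bash
python3 -m creep '{"translation":[[-7,-10,-30],[0,0,-42],[0,0,-36],[0,0,-18],[0,0,0],[0,0,0],[0,0,0],[0,0,0]],"spin":[0,0,0,0,0,0,0,0],"gripper":[1,1,1,1,1,0,0,0]}' 10; python3 -m creep '{"translation":[[0,0,0],[0,0,0],[0,0,0],[0,0,0],[0,0,10],[0,0,30],[0,0,40],[0,0,30]],"spin":[0,0,0,0,0,0,0,0],"gripper":[0,0,0,0,0,0,0,0]}'; python3 -m creep '{"translation":[[0,0,26],[5,44,0],[5,45,0],[4,45,0],[4,45,0],[4,45,0],[4,45,0],[4,43,0]],"spin":[0,0.015,0.015,0.015,0.015,0.015,0.015,0.015],"gripper":[0,0,0,0,0,0,0,0]}';python3 -m creep '{"translation":[[0,0,0]],"spin":[0],"gripper":[0]}'
```

```text
t: 18.6
eef_pos: [0.483, -0.0379, 0.0903]
ee_rot: [-3.141, -0.002, 0.026]
force: [0.3, -0.5, -0.4]
width: 0.069
gripper_force: 0.0
t: 19.4
eef_pos: [0.4819, -0.0385, 0.2014]
ee_rot: [3.142, -0.001, 0.025]
force: [1.2, 0.4, -0.7]
width: 0.06
gripper_force: 10.0
t: 20.2
eef_pos: [0.5114, 0.2754, 0.2253]
ee_rot: [3.141, 0.0, 0.131]
force: [1.0, 1.1, -0.4]
width: 0.0598
gripper_force: 10.0
t: 20.3
eef_pos: [0.512, 0.2778, 0.2245]
ee_rot: [3.141, 0.0, 0.134]
force: [0.3, -0.4, -2.0]
width: 0.0596
gripper_force: 10.0
```

```bash
python3 -m creep '{"translation":[[0,-2,-40],[0,0,-45],[0,0,-35],[0,0,-12],[0,0,-6],[0,0,-4],[0,0,0],[-7,-1,0]],"spin":[0,0,0,0,0,0,0,0],"gripper":[0,0,0,0,0,0,0,0]}' 6; python3 -m creep '{"translation":[[-7,-1,-1],[-7,-1,-1],[-7,-1,-2],[-7,-1,-3],[-7,-1,-3],[-12,-2,-8],[-11,-1,-10],[-9,-1,-11]],"spin":[0,0,0,0,0,0,0,0],"gripper":[0,0,0,0,0,0,0,0]}';python3 -m creep '{"translation":[[-7,-1,-13],[-2,0,-7],[-2,0,-7],[-1,0,-5],[0,0,-3],[0,0,0]],"spin":[0,0,0,0,0,0],"gripper":[0,0,0,0,0,0]}' 4
```

```text
t: 21.1
eef_pos: [0.506, 0.2714, 0.0844]
ee_rot: [-3.14, -0.002, 0.13]
force: [-0.2, -0.5, -0.9]
width: 0.0603
gripper_force: 6.0
t: 21.9
eef_pos: [0.437, 0.2616, 0.0446]
ee_rot: [-3.14, -0.001, 0.13]
force: [1.6, 0.5, -0.6]
width: 0.0598
gripper_force: 6.0
t: 22.5
eef_pos: [0.4262, 0.2607, 0.0088]
ee_rot: [3.141, 0.0, 0.13]
force: [0.3, -0.5, -0.1]
width: 0.06
gripper_force: 4.0
```

```bash
python3 -m creep '{"translation":[[0,0,0],[0,0,0],[0,0,0],[0,0,0],[0,0,20],[0,0,45],[0,0,45],[5,-24,45]],"spin":[0,0,0,0,0,0,0,0],"gripper":[0.8,0.8,0.8,0.8,0.85,1,1,1]}' 4
python3 -m creep '{"translation":[[12,-40,20],[10,-42,20],[10,-42,20],[10,-42,15],[10,-42,0],[10,-42,0],[10,-42,0],[10,-42,0]],"spin":[-0.02,-0.02,-0.02,-0.02,-0.02,-0.02,-0.02,-0.02],"gripper":[1,1,1,1,1,1,1,1]}'
python3 -m creep '{"translation":[[10,-42,0],[10,-42,0],[10,-42,0],[10,-42,0],[0,0,0],[0,0,0]],"spin":[-0.02,-0.02,-0.02,0,0,0],"gripper":[0.4,0.4,0.4,0.4,0.4,0.4]}'
python3 - <<'E'
from h import *
np.set_printoptions(precision=4,suppress=True)
d=grab('top')
im=cv2.cvtColor(d['img'],cv2.COLOR_RGB2BGR)
cv2.imwrite('pics/t5.png',cv2.resize(im[150:320,110:310],None,fx=3,fy=3,interpolation=cv2.INTER_CUBIC))
print('tray green',*blobs(d,[70,90,20],[95,255,255],.014,(110,180,240,300)),sep='\n')
print('dish',*blobs(d,[98,90,30],[112,255,255],.018,(340,220,420,320),200),sep='\n')
d=grab('wrist','w6.png')
for l in ['brush1','brush1_mid','holder','dish']: print(l,*[(np.round(r['centre'],3).tolist(),round(r['confidence'],2)) for r in nets.pinpoint('wrist',l)])
print(get_state()['eef_pos'])
d=grab('scene')
for l in ['brush1','brush1_mid','dish']: print(l,*[(np.round(r['centre'],3).tolist(),round(r['confidence'],2)) for r in nets.pinpoint('scene',l)])
E
```

```text
t: 23.3
eef_pos: [0.431, 0.2384, 0.165]
ee_rot: [-3.141, -0.001, 0.132]
force: [2.4, 0.9, -0.6]
width: 0.0871
gripper_force: 0.0
t: 24.1
eef_pos: [0.5129, -0.0986, 0.2383]
ee_rot: [-3.141, -0.001, -0.031]
force: [1.5, 1.4, 0.7]
width: 0.0881
gripper_force: 0.0
t: 24.7
eef_pos: [0.5524, -0.2658, 0.2371]
ee_rot: [-3.141, 0.001, -0.092]
force: [0.3, 0.3, 0.0]
width: 0.0452
gripper_force: 0.0
tray green
(array([174., 263.]), array([455.6, 265.9]), array([93.1, 63.1]), 7.4)
(array([150., 223.]), array([566.8, 336.6]), array([93.9, 63.8]), 7.3)
(array([189., 217.]), array([583. , 224.5]), array([94. , 63.1]), 7.4)
dish
(array([377., 270.]), array([ 437.9, -304.7]), array([127.9, 194.1]), 88.8)
brush1 ([0.634, -0.322, 0.006], 0.76) ([0.639, -0.266, 0.007], 0.72) ([0.61, -0.174, 0.002], 0.57) ([0.44, -0.306, 0.001], 0.27)
brush1_mid ([0.639, -0.266, 0.08], 0.55)
holder ([0.695, -0.001, -0.002], 0.5)
dish ([0.441, -0.303, 0.001], 0.62)
[ 0.553  -0.2638  0.2384]
brush1 ([0.61, -0.173, 0.002], 0.97)
brush1_mid ([0.607, -0.174, 0.078], 0.73) ([0.642, -0.26, 0.08], 0.72) ([0.635, -0.293, -0.001], 0.64)
dish ([0.444, -0.304, 0.001], 0.93) ([0.459, 0.261, 0.011], 0.74)
```

View pics/t5.png

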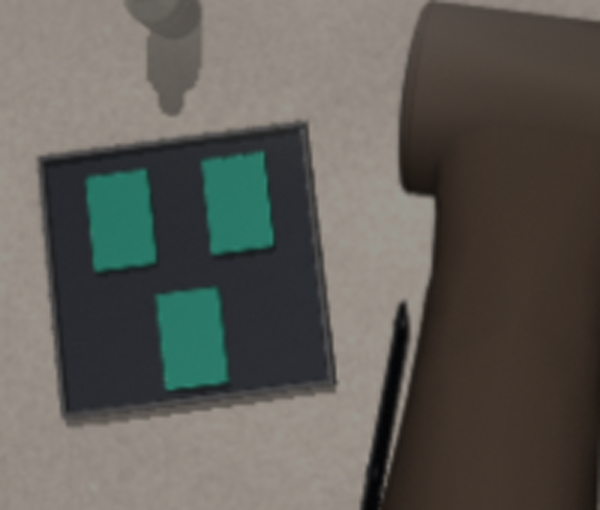

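View pics/w6.png

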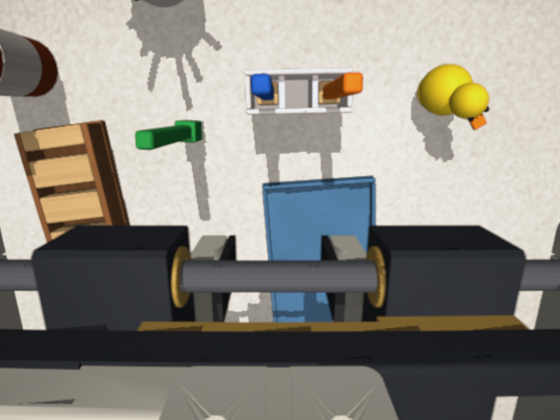

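The three plates lie flat and apart in the tray, at crop (121,220), (238,203) and (192,338), and the stand is empty. In the wrist view the blue handle top is at (262,83) and the orange at (352,79). I'll locate both tops.

```bash
cat >> h.py <<'E'
def tri(obs):
    A=[];b=[]
    for d,px in obs:
        R=np.array(d['R']);c=-R.T@np.array(d['t']);v=ray(d,px,0)-c;v/=np.linalg.norm(v);P=np.eye(3)-np.outer(v,v);A.append(P);b.append(P@c)
    return np.linalg.solve(sum(A),sum(b))
E
python3 - <<'E'
from h import *
w=grab('wrist'); s=grab('scene')
for n,lo,hi in [('blue',[112,140,40],[125,255,255]),('orange',[3,160,60],[16,255,255])]:
    print(n,'w',blobs(w,lo,hi,.152,(240,60,380,115),20),'s',blobs(s,lo,hi,.152,(165,230,225,310),20))
im=cv2.cvtColor(s['img'],cv2.COLOR_RGB2BGR)
cv2.imwrite('pics/s7.png',cv2.resize(im[225:315,150:260],None,fx=5,fy=5,interpolation=cv2.INTER_CUBIC))
for p in [(262,83),(352,79)]: print(ray(w,p,.155))
E
```

```text
blue w [] s []
orange w [(array([344.,  87.]), array([ 634.6, -315.9]), array([13.8, 28.2]), 9.3)] s [(array([179., 268.]), array([ 675.8, -325.4]), array([12.3, 98. ]), 83.2)]
[ 0.64150951 -0.2612914   0.155     ]
[ 0.6387357  -0.32176891  0.155     ]
```

View pics/s7.png

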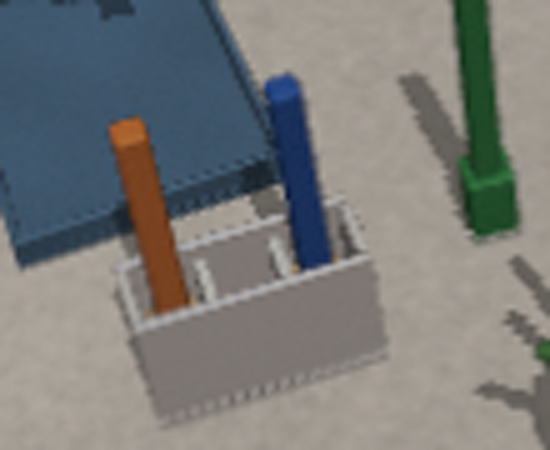

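```bash
python3 -m creep '{"translation":[[30,1,0],[30,1,0],[27,2,0],[0,0,-30],[0,0,-40],[0,0,-22],[0,0,-6],[0,0,0]],"spin":[0,0,0,0,0,0,0,0],"gripper":[0.4,0.4,0.4,0.4,0.4,0.4,0.4,0.4]}' 8; python3 -m creep '{"translation":[[0,0,0],[0,0,0],[0,0,0],[0,0,0],[0,0,0],[0,0,10],[0,0,10]],"spin":[0,0,0,0,0,0,0],"gripper":[0,0,0,0,0,0,0]}'
```

```text
t: 26.1
eef_pos: [0.6397, -0.2608, 0.1393]
ee_rot: [3.141, 0.002, -0.09]
force: [-0.3, -0.6, 0.2]
width: 0.035
gripper_force: 0.0
t: 26.8
eef_pos: [0.6395, -0.2607, 0.1602]
ee_rot: [-3.141, 0.001, -0.09]
force: [-0.2, -0.4, -0.5]
width: 0.0138
gripper_force: 8.0
```

```bash
python3 -m creep '{"translation":[[0,0,30],[0,0,40],[-30,-2,0],[-40,-6,0],[-40,-8,0],[-12,-6,0],[0,0,0],[0,0,0]],"spin":[0,0,0.02,0.02,0.03,0.02,0,0],"gripper":[0,0,0,0,0,0,0,0]}' 8
python3 - <<'E'
from h import *
d=grab('scene')
print('dish',*[(np.round(r['centre'],3).tolist(),round(r['confidence'],2)) for r in nets.pinpoint('scene','dish')])
for l in ['brush1','brush1_mid']: print(l,*[(np.round(r['centre'],3).tolist(),round(r['confidence'],2)) for r in nets.pinpoint('scene',l)])
im=cv2.cvtColor(d['img'],cv2.COLOR_RGB2BGR)
cv2.imwrite('pics/s8.png',cv2.resize(im[120:320,100:300],None,fx=3,fy=3,interpolation=cv2.INTER_CUBIC))
E
```

```text
t: 27.6
eef_pos: [0.5182, -0.2829, 0.2309]
ee_rot: [3.141, -0.001, -0.001]
force: [0.7, -1.4, -1.1]
width: 0.014
gripper_force: 8.0
dish
brush1 ([0.607, -0.172, 0.001], 0.79) ([0.516, -0.281, 0.094], 0.65)
brush1_mid ([0.518, -0.28, 0.17], 0.67) ([0.61, -0.174, 0.076], 0.63) ([0.637, -0.294, -0.001], 0.31)
```

View pics/s8.png

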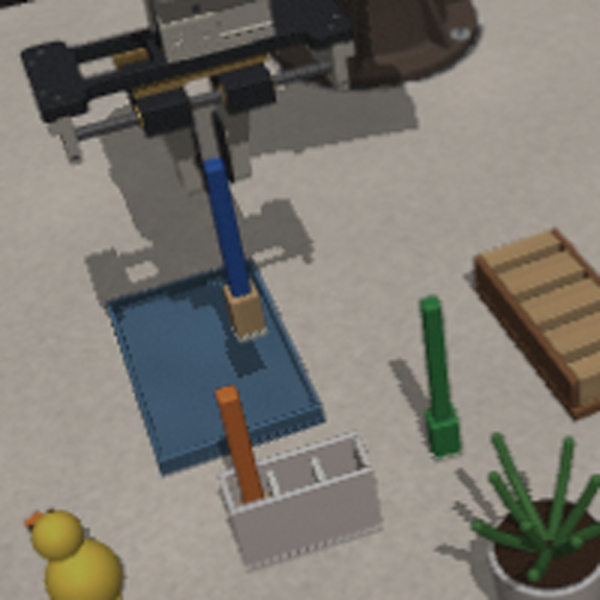

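Blue brush1 hangs upright over the far end of the dish at crop (235,250). I'll lower it and tilt it toward the robot.

```bash
python3 -m creep '{"translation":[[0,0,-40],[0,0,-35],[0,0,-10],[0,0,-5],[0,0,0],[-12,0,1],[-12,0,0],[-13,0,-2]],"spin":[0,0,0,0,0,0,0,0],"gripper":[0,0,0,0,0,0,0,0]}' 6; python3 -m creep '{"translation":[[-12,0,-4],[-12,0,-4],[-11,0,-5],[-11,0,-6],[-11,0,-7],[-10,0,-8],[-9,0,-8],[0,0,0]],"spin":[0,0,0,0,0,0,0,0],"gripper":[0,0,0,0,0,0,0,0]}' 5
python3 - <<'E'
from h import *
d=grab('scene')
print('dish',*[(np.round(r['centre'],3).tolist(),round(r['confidence'],2)) for r in nets.pinpoint('scene','dish')])
im=cv2.cvtColor(d['img'],cv2.COLOR_RGB2BGR)
cv2.imwrite('pics/s9.png',cv2.resize(im[150:300,100:250],None,fx=3,fy=3,interpolation=cv2.INTER_CUBIC))
E
```

```text
t: 28.6
eef_pos: [0.4802, -0.2829, 0.1398]
ee_rot: [3.141, -0.001, 0.0]
force: [-0.5, 0.6, 6.2]
width: 0.0139
gripper_force: 6.0
t: 29.4
eef_pos: [0.402, -0.2826, 0.0966]
ee_rot: [-3.141, 0.002, -0.001]
force: [-0.4, -0.3, -0.6]
width: 0.0139
gripper_force: 5.0
dish ([0.443, -0.305, -0.003], 0.96)
```

View pics/s9.png

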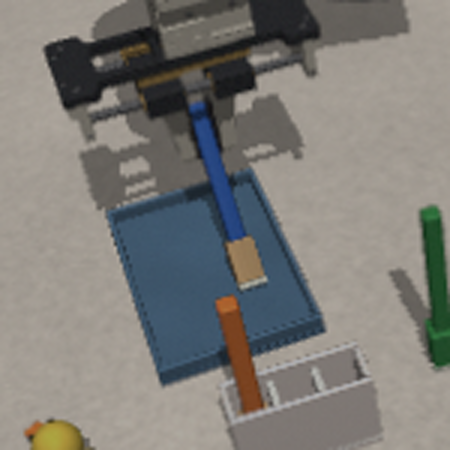

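It pivots cleanly. I'll finish the arc and release.

```bash
python3 -m creep '{"translation":[[-8,0,-9],[-7,0,-10],[-6,0,-11],[-6,0,-11],[-4,0,-12],[-4,0,-12],[-2,0,-12],[-1,0,-8]],"spin":[0,0,0,0,0,0,0,0],"gripper":[0,0,0,0,0,0,0,0]}' 4; python3 -m creep '{"translation":[[0,0,-3],[0,0,0]],"spin":[0,0],"gripper":[0,0]}'
```

```text
t: 30.3
eef_pos: [0.3657, -0.2825, 0.0106]
ee_rot: [-3.141, 0.001, -0.0]
force: [-0.4, -0.0, 0.1]
width: 0.0142
gripper_force: 4.0
t: 30.5
eef_pos: [0.3666, -0.2827, 0.0084]
ee_rot: [-3.141, 0.001, 0.0]
force: [0.2, 0.5, -0.4]
width: 0.014
gripper_force: 4.0
```

```bash
python3 -m creep '{"translation":[[0,0,0],[0,0,0],[0,0,0],[0,0,15],[0,0,40],[0,0,45],[20,-3,45],[30,-6,45]],"spin":[0,0,0,0,0,0,0,0],"gripper":[0.27,0.27,0.27,0.27,0.4,0.4,0.4,0.4]}'; python3 -m creep '{"translation":[[40,-7,20],[40,-7,20],[40,-7,0],[20,-7,0],[0,0,0],[0,0,0]],"spin":[-0.03,-0.03,-0.03,0,0,0],"gripper":[0.4,0.4,0.4,0.4,0.4,0.4]}'
python3 - <<'E'
from h import *
w=grab('wrist','w10.png')
for l in ['brush1_mid','brush1']: print(l,*[(np.round(r['centre'],3).tolist(),round(r['confidence'],2)) for r in nets.pinpoint('wrist',l)])
s=grab('scene')
for l in ['brush1_mid','brush1','dish']: print(l,*[(np.round(r['centre'],3).tolist(),round(r['confidence'],2)) for r in nets.pinpoint('scene',l)])
E
```

```text
t: 31.3
eef_pos: [0.4141, -0.2912, 0.1985]
ee_rot: [3.141, -0.002, 0.0]
force: [1.7, -0.6, -0.3]
width: 0.0351
gripper_force: 0.0
t: 31.9
eef_pos: [0.5541, -0.3191, 0.2346]
ee_rot: [-3.141, 0.001, -0.09]
force: [0.6, -0.0, 0.1]
width: 0.0351
gripper_force: 0.0
brush1_mid ([0.413, -0.285, 0.02], 0.77) ([0.611, -0.176, 0.076], 0.76)
brush1 ([0.487, -0.283, 0.02], 0.77) ([0.608, -0.171, 0.003], 0.71) ([0.634, -0.322, 0.005], 0.68)
brush1_mid ([0.608, -0.173, 0.076], 0.86) ([0.414, -0.282, 0.022], 0.54)
brush1 ([0.485, -0.282, 0.013], 0.7)
dish ([0.441, -0.305, 0.0], 0.87)
```

View pics/w10.png

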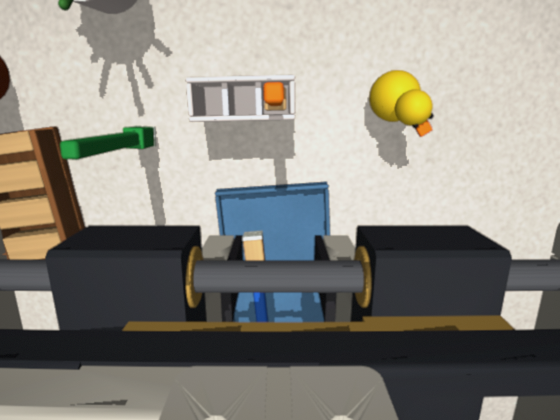

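Blue now lies in the dish, but its handle end may be close to the near wall, so I'll check that. The orange top is at (273,90).

Run:
```python
from h import *
w=grab('wrist'); print(ray(w,(273,90),.155), get_state()['eef_pos'])
s=grab('scene');t=grab('top')
a=cv2.resize(s['img'][195:290,120:220],None,fx=4,fy=4,interpolation=cv2.INTER_CUBIC)
b=cv2.resize(t['img'][220:315,340:440],None,fx=4,fy=4,interpolation=cv2.INTER_CUBIC)
cv2.imwrite('pics/st11.png',cv2.cvtColor(np.hstack([a,b]),cv2.COLOR_RGB2BGR))
```

```text
[ 0.63729312 -0.32331461  0.155     ] [ 0.5541417  -0.31924603  0.2357662 ]
```

View pics/st11.png

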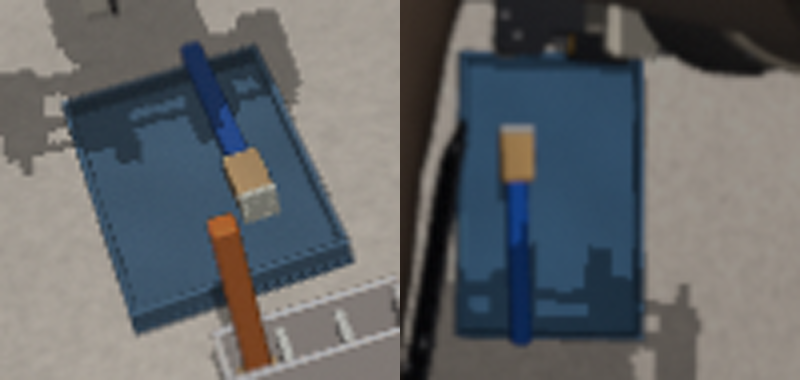

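The views show the blue handle resting over the near rim at (195,50), so it isn't fully down. I'll regrip it, slide it about 22 mm to +x and lower it.

```bash
python3 -m creep '{"translation":[[-40,8,0],[-40,9,0],[-40,10,0],[-40,9,-20],[-9,0,-40],[0,0,-45],[0,0,-45],[0,0,-40]],"spin":[0.02,0.03,0.02,0.02,0,0,0,0],"gripper":[0.27,0.27,0.27,0.27,0.27,0.27,0.27,0.27]}' 8; python3 -m creep '{"translation":[[0,0,-25],[0,0,-8],[0,0,0],[0,0,0],[0,0,0],[0,0,0],[0,0,0]],"spin":[0,0,0,0,0,0,0],"gripper":[0.27,0.27,0.27,0,0,0,0]}'
```

```text
t: 33.2
eef_pos: [0.3852, -0.2832, 0.0442]
ee_rot: [3.141, -0.001, 0.0]
force: [0.6, -0.4, 0.1]
width: 0.0236
gripper_force: 0.0
t: 33.9
eef_pos: [0.3866, -0.2836, 0.0136]
ee_rot: [3.141, -0.003, 0.001]
force: [-0.0, 1.9, 7.3]
width: 0.014
gripper_force: 8.0
```

```bash
python3 -m creep '{"translation":[[0,0,4],[8,0,2],[8,0,0],[6,0,0],[0,0,-3],[0,0,-4],[0,0,-3],[0,0,0]],"spin":[0,0,0,0,0,0,0,0],"gripper":[0,0,0,0,0,0,0,0]}' 8; python3 -m creep '{"translation":[[0,0,0],[0,0,0],[0,0,0],[0,0,15],[0,0,40],[0,0,45],[20,-5,45],[30,-8,45]],"spin":[0,0,0,0,0,0,0,0],"gripper":[0.27,0.27,0.27,0.27,0.4,0.4,0.4,0.4]}'; python3 -m creep '{"translation":[[30,-8,20],[30,-8,20],[30,-8,0],[8,-2,0],[0,0,0],[0,0,0]],"spin":[-0.03,-0.03,-0.03,0,0,0],"gripper":[0.4,0.4,0.4,0.4,0.4,0.4]}'
python3 - <<'E'
from h import *
w=grab('wrist'); print(get_state()['eef_pos'])
print('orange',blobs(w,[3,160,60],[16,255,255],.155,(200,40,400,130)))
s=grab('scene')
for l in ['brush1_mid','brush1','dish']: print(l,*[(np.round(r['centre'],3).tolist(),round(r['confidence'],2)) for r in nets.pinpoint('scene',l)])
t=grab('top')
for l in ['brush1_mid','brush1','dish']: print(l,*[(np.round(r['centre'],3).tolist(),round(r['confidence'],2)) for r in nets.pinpoint('top',l)])
a=cv2.resize(s['img'][195:290,120:220],None,fx=4,fy=4,interpolation=cv2.INTER_CUBIC)
b=cv2.resize(t['img'][220:315,340:440],None,fx=4,fy=4,interpolation=cv2.INTER_CUBIC)
cv2.imwrite('pics/st12.png',cv2.cvtColor(np.hstack([a,b]),cv2.COLOR_RGB2BGR))
E
```

```text
t: 34.7
eef_pos: [0.4069, -0.2832, 0.0076]
ee_rot: [-3.141, 0.001, 0.0]
force: [0.7, 0.9, -0.3]
width: 0.0142
gripper_force: 8.0
t: 35.5
eef_pos: [0.4544, -0.2956, 0.1976]
ee_rot: [3.141, -0.002, 0.0]
force: [1.7, -1.2, 0.9]
width: 0.0346
gripper_force: 0.0
t: 36.1
eef_pos: [0.5519, -0.3213, 0.2337]
ee_rot: [-3.141, 0.002, -0.09]
force: [-0.1, 0.2, 0.1]
width: 0.0349
gripper_force: 0.0
[ 0.55179526 -0.32131802  0.23410765]
orange [(array([270.,  90.]), array([ 634.3, -323.3]), array([13.3, 15.3]), 84.8)]
brush1_mid ([0.43, -0.28, 0.016], 0.72) ([0.545, -0.04, 0.001], 0.69) ([0.609, -0.172, 0.078], 0.59)
brush1 ([0.504, -0.283, 0.018], 0.9) ([0.609, -0.173, 0.002], 0.74) ([0.771, -0.164, -0.0], 0.4)
dish ([0.44, -0.309, 0.001], 0.84)
brush1_mid ([0.43, -0.283, 0.016], 0.91)
brush1 ([0.507, -0.285, 0.016], 0.83)
dish ([0.437, -0.31, 0.001], 0.59) ([0.767, 0.286, -0.002], 0.4)
```

View pics/st12.png

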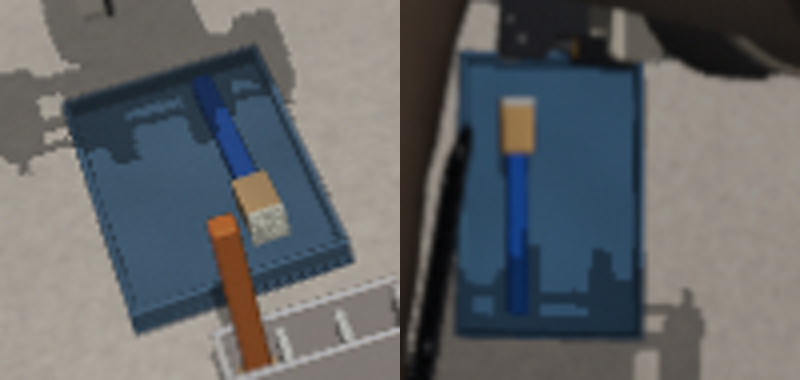

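Blue now lies wholly inside the dish, with its handle end at (205,80) inside the near wall. Next is orange brush0.

```bash
python3 -m creep '{"translation":[[30,0,0],[30,0,0],[25,-1,0],[0,0,-30],[0,0,-40],[0,0,-20],[0,0,-5],[0,0,0]],"spin":[0,0,0,0,0,0,0,0],"gripper":[0.4,0.4,0.4,0.4,0.4,0.4,0.4,0.4]}' 8; python3 -m creep '{"translation":[[0,0,0],[0,0,0],[0,0,0],[0,0,0],[0,0,0],[0,0,10],[0,0,40],[0,0,40]],"spin":[0,0,0,0,0,0,0,0],"gripper":[0,0,0,0,0,0,0,0]}';python3 -m creep '{"translation":[[-20,-1,0],[-35,-2,0],[-35,-3,0],[-20,-2,0],[-7,0,0],[0,0,0],[0,0,0]],"spin":[0.02,0.02,0.03,0.02,0,0,0],"gripper":[0,0,0,0,0,0,0]}'
python3 - <<'E'
from h import *
s=grab('scene')
for l in ['brush0_mid','brush0','dish']: print(l,*[(np.round(r['centre'],3).tolist(),round(r['confidence'],2)) for r in nets.pinpoint('scene',l)])
E
```

```text
t: 37.35
eef_pos: [0.6377, -0.3227, 0.139]
ee_rot: [3.141, 0.001, -0.09]
force: [1.3, -0.5, 0.7]
width: 0.0349
gripper_force: 0.0
t: 38.15
eef_pos: [0.6371, -0.3223, 0.2296]
ee_rot: [-3.141, 0.003, -0.09]
force: [0.7, 0.5, -0.1]
width: 0.0137
gripper_force: 8.0
t: 38.85
eef_pos: [0.5216, -0.3306, 0.2297]
ee_rot: [3.141, -0.001, -0.0]
force: [-0.1, 0.6, -0.9]
width: 0.0141
gripper_force: 8.0
brush0_mid ([0.521, -0.33, 0.169], 0.65)
brush0 ([0.611, -0.17, 0.004], 0.88) ([0.516, -0.335, 0.094], 0.58) ([0.508, -0.282, 0.018], 0.57)
dish ([0.442, -0.308, 0.0], 0.96)
```

```bash
python3 -m creep '{"translation":[[0,0,-40],[0,0,-35],[0,0,-10],[0,0,-4],[0,0,0],[-12,0,1],[-12,0,0],[-13,0,-2]],"spin":[0,0,0,0,0,0,0,0],"gripper":[0,0,0,0,0,0,0,0]}' 6; python3 -m creep '{"translation":[[-12,0,-4],[-12,0,-4],[-11,0,-5],[-11,0,-6],[-11,0,-7],[-10,0,-8],[-9,0,-8],[-8,0,-9]],"spin":[0,0,0,0,0,0,0,0],"gripper":[0,0,0,0,0,0,0,0]}' 5;  python3 -m creep '{"translation":[[-7,0,-10],[-6,0,-11],[-6,0,-11],[-3,0,-12],[-2,0,-11],[0,0,0],[7,0,0],[7,0,0]],"spin":[0,0,0,0,0,0,0,0],"gripper":[0,0,0,0,0,0,0,0]}' 5;  python3 -m creep '{"translation":[[5,0,-6],[0,0,-6],[0,0,-6],[0,0,-2],[0,0,0]],"spin":[0,0,0,0,0],"gripper":[0,0,0,0,0]}' 5
python3 - <<'E'
from h import *
s=grab('scene')
for l in ['brush0_mid','brush0','dish']: print(l,*[(np.round(r['centre'],3).tolist(),round(r['confidence'],2)) for r in nets.pinpoint('scene',l)])
E
```

```text
t: 39.85
eef_pos: [0.4832, -0.3308, 0.1405]
ee_rot: [3.141, -0.002, 0.0]
force: [0.2, 0.5, 0.1]
width: 0.014
gripper_force: 6.0
t: 40.65
eef_pos: [0.398, -0.3307, 0.089]
ee_rot: [3.141, -0.0, -0.0]
force: [-3.5, 0.2, 4.9]
width: 0.0138
gripper_force: 5.0
t: 41.45
eef_pos: [0.3911, -0.3309, 0.0339]
ee_rot: [3.141, -0.001, 0.0]
force: [1.5, -0.3, 0.4]
width: 0.0139
gripper_force: 5.0
t: 41.95
eef_pos: [0.3944, -0.3304, 0.0129]
ee_rot: [-3.141, 0.001, 0.0]
force: [-0.5, 0.2, 0.1]
width: 0.0142
gripper_force: 5.0
brush0_mid ([0.439, -0.331, 0.02], 0.77) ([0.773, 0.291, -0.001], 0.39)
brush0 ([0.612, -0.175, 0.002], 0.97) ([0.508, -0.333, 0.017], 0.91) ([0.507, -0.28, 0.015], 0.69) ([0.457, 0.263, 0.008], 0.41)
dish ([0.441, -0.31, 0.004], 0.89)
```

```bash
python3 -m creep '{"translation":[[0,0,-3],[0,0,-2],[0,0,0],[0,0,0],[0,0,0],[0,0,15],[0,0,45],[0,0,45]],"spin":[0,0,0,0,0,0,0,0],"gripper":[0,0,0.25,0.25,0.25,0.25,0.25,0.25]}' 5; python3 -m creep '{"translation":[[15,10,45],[30,38,45],[30,38,40],[30,38,0],[30,38,0],[30,38,0],[30,38,0],[30,38,0]],"spin":[0,0,0,0,0,0,0,0],"gripper":[0,0,0,0,0,0,0,0]}'; python3 -m creep '{"translation":[[30,38,0],[28,8,0],[0,0,0],[0,0,0]],"spin":[0,0,0,0],"gripper":[0,0,0,0]}'
python3 - <<'E'
from h import *
w=grab('wrist','w13.png'); print(get_state()['eef_pos'])
for c in ['wrist','scene','top']:
  if c!='wrist': v=grab(c)
  if c=='scene': s=v
  for l in ['pump_top','cleaner','brush0_mid','brush1_mid','dish']: print(c,l,*[(np.round(r['centre'],3).tolist(),round(r['confidence'],2)) for r in nets.pinpoint(c,l)])
a=cv2.resize(s['img'][195:290,120:220],None,fx=4,fy=4,interpolation=cv2.INTER_CUBIC)
b=cv2.resize(v['img'][220:315,340:440],None,fx=4,fy=4,interpolation=cv2.INTER_CUBIC)
cv2.imwrite('pics/st13.png',cv2.cvtColor(np.hstack([a,b]),cv2.COLOR_RGB2BGR))
E
```

```text
t: 42.95
eef_pos: [0.394, -0.3303, 0.114]
ee_rot: [-3.141, 0.003, 0.0]
force: [1.2, 0.1, 0.6]
width: 0.0219
gripper_force: 0.0
t: 43.75
eef_pos: [0.6073, -0.0698, 0.2246]
ee_rot: [-3.142, -0.0, 0.0]
force: [1.5, -0.5, 0.1]
width: 0.0002
gripper_force: 0.0
t: 44.15
eef_pos: [0.6644, -0.0252, 0.2234]
ee_rot: [3.141, 0.002, 0.001]
force: [0.2, -0.5, 0.5]
width: 0.0006
gripper_force: 0.0
[ 0.66389743 -0.0257603   0.22379201]
wrist pump_top ([0.692, 0.002, 0.168], 0.69)
wrist cleaner ([0.692, -0.003, -0.001], 0.76)
wrist brush0_mid
wrist brush1_mid ([0.61, -0.172, 0.072], 0.89) ([0.694, -0.002, 0.001], 0.52)
wrist dish
scene pump_top ([0.692, -0.001, 0.164], 0.64)
scene cleaner ([0.769, 0.296, 0.0], 0.7) ([0.693, -0.002, 0.002], 0.59) ([0.522, 0.277, -0.002], 0.57) ([0.443, -0.305, -0.001], 0.23)
scene brush0_mid ([0.437, -0.329, 0.014], 0.91) ([0.431, -0.28, 0.015], 0.38)
scene brush1_mid ([0.605, -0.173, 0.076], 0.7) ([0.769, -0.163, -0.002], 0.7) ([0.433, -0.284, 0.014], 0.53) ([0.627, -0.447, 0.002], 0.26)
scene dish ([0.44, -0.308, 0.003], 0.94) ([0.438, -0.331, 0.015], 0.54)
top pump_top
top cleaner ([0.693, -0.003, 0.002], 0.59)
top brush0_mid ([0.431, -0.329, 0.014], 0.58)
top brush1_mid ([0.432, -0.286, 0.016], 0.63) ([0.609, -0.172, 0.074], 0.47)
top dish ([0.437, -0.309, 0.0], 0.74)
```

View pics/st13.png

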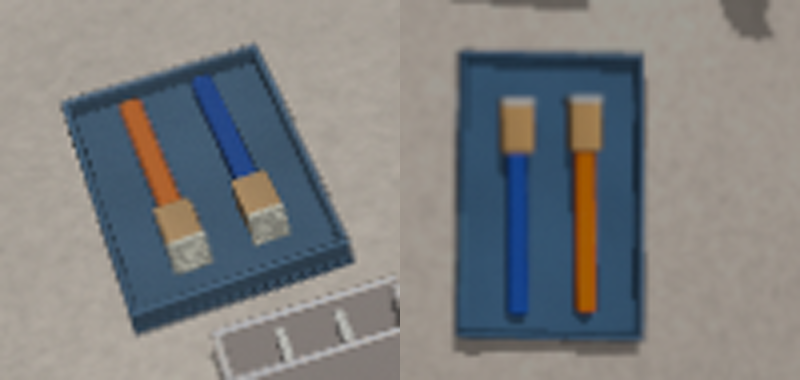

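Both brushes lie inside the dish side by side. Next is the pump at (0.693, -0.002).

```bash
python3 -m creep '{"translation":[[29,24,0],[0,0,-25],[0,0,-22],[0,0,-4],[0,0,0],[0,0,-4],[0,0,-4],[0,0,0]],"spin":[0,0,0,0,0,0,0,0],"gripper":[0,0,0,0,0,0,0,0]}'; python3 -m creep '{"translation":[[0,0,-3],[0,0,-3],[0,0,0],[0,0,0]],"spin":[0,0,0,0],"gripper":[0,0,0,0]}'
```

```text
t: 45.85
eef_pos: [0.6943, -0.0016, 0.1664]
ee_rot: [-3.141, -0.002, 0.0]
force: [-0.0, -0.1, 3.7]
width: 0.0003
gripper_force: 1.7
t: 46.25
eef_pos: [0.6944, -0.0016, 0.1608]
ee_rot: [-3.142, -0.003, 0.001]
force: [-0.6, 0.8, 7.3]
width: 0.0006
gripper_force: 3.6
```

```bash
python3 -m creep '{"translation":[[0,0,-3],[0,0,-1],[0,0,0],[0,0,0]],"spin":[0,0,0,0],"gripper":[0,0,0,0]}';python3 -m creep '{"translation":[[0,0,-2],[0,0,-1],[0,0,0],[0,0,0]],"spin":[0,0,0,0],"gripper":[0,0,0,0]}'
```

```text
t: 46.65
eef_pos: [0.6944, -0.0016, 0.1582]
ee_rot: [3.141, -0.003, 0.001]
force: [-2.9, 0.8, 14.2]
width: 0.001
gripper_force: 7.2
t: 47.05
eef_pos: [0.6945, -0.0016, 0.158]
ee_rot: [3.141, -0.005, 0.002]
force: [-9.4, 2.1, 27.9]
width: 0.0009
gripper_force: 14.2
```

The cap bottomed at z = 0.158, a full 10 mm of travel. I'll rise, clear off and check the whole scene.

```bash
python3 -m creep '{"translation":[[0,0,5],[0,0,10],[0,0,30],[0,0,40],[-30,0,20],[-40,0,0],[-40,0,0],[0,0,0]],"spin":[0,0,0,0,0,0,0,0],"gripper":[0,0,0,0,0,0,0,0]}'; python3 -m creep '{"translation":[[-20,-20,0],[0,0,0],[0,0,0],[0,0,0]],"spin":[0,0,0,0],"gripper":[0,0,0,0]}'
python3 - <<'E'
from h import *
s=grab('scene')
for l in ['pump_top','plate0','brush0_mid','brush1_mid','dish','duck','lotion','plant']: print(l,*[(np.round(r['centre'],3).tolist(),round(r['confidence'],2)) for r in nets.pinpoint('scene',l)])
t=grab('top')
print('green',*blobs(t,[70,90,20],[95,255,255],.014,(110,180,240,300)),sep='\n')
for n,lo,hi in [('blue',[112,140,40],[125,255,255]),('orange',[3,160,60],[16,255,255])]: print(n,blobs(t,lo,hi,.014,(330,220,430,320)))
E
```

```text
t: 47.85
eef_pos: [0.5789, -0.002, 0.2579]
ee_rot: [-3.141, 0.001, 0.0]
force: [0.6, 0.2, 0.6]
width: 0.0007
gripper_force: 0.0
t: 48.25
eef_pos: [0.5639, -0.0214, 0.2571]
ee_rot: [-3.142, 0.0, -0.0]
force: [-0.1, -0.2, 0.4]
width: 0.0007
gripper_force: 0.0
pump_top ([0.692, -0.004, 0.166], 0.49)
plate0 ([0.458, 0.263, 0.008], 0.86) ([0.586, 0.222, 0.01], 0.75) ([0.567, 0.332, 0.008], 0.68)
brush0_mid ([0.437, -0.33, 0.014], 0.68)
brush1_mid ([0.433, -0.279, 0.015], 0.77)
dish ([0.44, -0.307, 0.003], 0.72) ([0.773, -0.165, -0.002], 0.42)
duck ([0.629, -0.445, 0.004], 0.86)
lotion ([0.771, 0.296, -0.002], 0.82)
plant ([0.769, -0.166, -0.001], 0.81)
green
(array([178., 267.]), array([446.4, 256.1]), array([72.5, 45.9]), 7.1)
blue []
orange [(array([386., 278.]), array([ 413.8, -329.7]), array([ 11.3, 108.1]), 89.0)]
```

Everything is in place and the robot is clear of it all, so I'll hand the job in.

```bash
python3 -c "from station import arm; print(arm.job_done())"
```

```text
the job is handed in; nothing more can be done
None
```

The job is handed in, though no verdict came back: three plates (one slot was empty) lie flat and apart in the tray, both brushes are in the dish, and the pump was pressed right down and came back up; blue brush1 first landed on the dish's rim, so I moved it fully in.

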